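# Nudge the sample plate onto the shaker's locating pins

### The arm

A 6-joint arm with a two-finger parallel gripper is mounted at the origin on the work surface. World frame = base frame: x ahead of the robot, y to its left, z up, the work surface at z = 0. Lengths are in m, angles in rad, forces in N, time in s.
With the tool pointing down it reaches from about 0.3 to 0.875 m from the base axis. Payload 6.4 kg.
Tool frame: the origin (TCP) lies midway between the tips of the shut fingers; the grasp point (between the pads) lies 19 mm behind it; x points along the fingers, y is the direction in which the jaws open and shut, and the axes are right-handed (so a half turn about x gives the same grasp; the last joint's range is limited). The gripper opens to 85 mm and grips with 20 to 120 N. Pads are 22 mm wide; open, the fingers measure 114 mm over their backs; the gripper's body (76 mm by 85 mm) begins 54 mm behind the grasp point. The pads swing forward as they close: fully open they stand 13 mm farther back than shut.
Start: joints at [-1.538, 0.181, 1.607, -0, 1.354, -0.206], TCP at [0.136, -0.559, 0.231] pointing down, gripper open.
Joint ranges: [-2.99, 2.99], [-0.89, 2.07], [0.3, 2.58], [-1.14, 4.28], [0, 2.63], [-3.12, 3.12]. Speed limits (rad/s): [2.57, 2.57, 3.01, 3.14, 3.14, 3.14].

### API

Orientations are given as a unit quaternion [w, x, y, z].
In Python, from bench import ctrl gives the robot as it stands.
- The arm moves only by the tool step_arm, never from a script. Its argument "motion" is a list of rows, each a list of 7 numbers: the shift along the tool's x, y, z in mm, then the turn, a rotation vector about the tool's x, y, z in degrees, then the closure in counts, from 0 (fully open) to 255 (shut). In form: [[tx, ty, tz, rx, ry, rz, hand], ...]. A call has 1 to 10 rows; each row is the pose to reach, as a shift and turn from the pose commanded when the call began, along the tool's axes at that moment; what a row does not reach only later rows make up. A row lasts 1/8 s, in which the tool goes at most 62.5 mm and 10.7 degrees, less where a joint would pass 70% of its speed; a pose out of reach is approached as far as the arm can. A call with a gripper value outside its range is refused whole. The fingers move at their own pace and stop on an object; the grip force is fixed at half the most. Time passes only in rows, so rows that repeat a pose let the fingers close. It gives the time, the measured TCP pose, the force and the opening at its end, in the units of the state.
- ctrl.get_obs(): the state, without advancing time (a new reading comes with each control period).
- ctrl.camera(name): name is "scene" or "top" or "wrist"; returns (picture, depth): 420x560x3 uint8, red, green, blue; 420x560 float32, m along the optical axis (not along the pixel's ray), 0 where there is no reading.
- ctrl.camera_info(name): a dict with "fx", "fy", "cx", "cy" (pixels), "T" (4x4, takes a point from camera to world coordinates); the wrist camera has in their place "hand_eye" (4x4, takes a point from camera to tool coordinates, whose origin is the TCP and whose axes are the tool frame's). Camera axes: x right, y down, z forward; pixel columns grow to the right and rows downward; lengths in m; the calibration is good to about 2 mm. The wrist camera is an equidistant fisheye: a pixel r from the principal point sees the ray r / f radians off the axis. A picture is of the moment at which its call begins: read the wrist's pose just before it. camera_info takes no time and is no camera call.
- ctrl.hand_in(): hands the job in, once; it reports no verdict.
The state is a dict: "time_s": time; "q": joint angles; "dq": joint speeds; "joint_efforts": joint torques, N m; "eef_pos": TCP position; "eef_rot": TCP orientation; "wrist_force": force on the tool from outside, world axes, zero at the start; "torque": the same for the moment, N m; "opening": opening from 0.0 (shut) to 1.0 (fully open).
Only numpy, scipy, OpenCV 4.12 (cv2) and the standard library are available. Lean on these libraries where they do the work, as an engineer would, in place of code of your own. Each camera call takes 0.05 s, during which the arm holds its last target. There are 200 camera calls.

### The job

The aluminium sample plate sits crooked on the bench shaker, riding on top of the two brass locating pins. Using only the fingertips or the outside of the fingers, nudge it along - back towards the rear lip and sideways - until its two holes drop over the two pins and it lies flat on the blue deck, then take the hand away. Do not grasp or lift the plate or touch its red knob, and leave the vials and the other lab things standing where they are.

Things in the scene. Friction and masses are not known exactly. Their poses are not given: they have to be found in the camera images.
- shaker: Bench shaker, fixed: white body, flat blue deck 260 (x) by 360 (y) mm, deck top 80 mm above the table. Origin: centre of its underside; x to its rear (away from the robot), y left, z up. A straight dark lip, 15 mm high, runs along the deck's rear edge, front face at x = +118 mm. The plate held square against the lip has its holes at the right distance and needs only sideways motion to drop.
- pin_left (a point): Foot of the left brass pin, at deck-top height, at (7.4, +60, 80) mm in the shaker's frame. Pin: 8 mm diameter, 9 mm high above the deck, its top 1.5 mm tapered to 5 mm diameter. Seated, the pin tips stand 1 mm proud of the plate's top.
- pin_right (a point): Foot of the right brass pin, at (7.4, -60, 80) mm in the shaker's frame; same pin. In line with each pin, at y = +60 and -60 mm, a thin yellow mark is painted on the front of the deck (x = -125 to -55 mm) and across the top of the lip, since the plate hides the pins at first.
- plate: Loose aluminium plate 140 (x) by 180 (y) by 8 mm, about 0.5 kg; 4 mm rubber strip on its rear part. Origin: centre of its underside; axes as the shaker's. At first its rear edge rests on the deck and its front rides on the pins, front edge about 13 mm up; 12 to 24 mm too far forward, up to 40 mm to either side, up to 0.08 rad askew. Seated: flat, origin at (47.4, 0, 80) mm in the shaker's frame.
- hole_left (a point): Centre of the left hole at the plate's underside, at (-40, +60, 0) mm in the plate's frame; a round 12 mm through-hole (2 mm of play all round a pin). Belongs over pin_left.
- hole_right (a point): Centre of the right hole, also 12 mm, at the plate's underside, at (-40, -60, 0) mm in the plate's frame. Belongs over pin_right.
- knob: Red lifting knob fixed on the plate, 26 mm diameter, 26 mm high, origin at its foot at (15, 0, 8) mm in the plate's frame. Not to be touched.
- vial_amber: Small amber vial with black cap, 26 mm diameter, 40 mm high, loose, standing on the deck near its front left corner. Origin: centre of its underside. Leave alone.
- vial_clear: Small greenish vial with white cap, 26 mm diameter, 40 mm high, loose, standing on the deck near its front right corner. Origin: centre of its underside. Leave alone.
- beaker: Glass beaker, 70 mm diameter, 90 mm high, loose on the table left of the shaker. Origin: centre of its underside. Leave alone.
- reagent_bottle: Amber bottle with black cap, 60 mm diameter, 110 mm high, loose on the table right of the shaker. Origin: centre of its underside. Leave alone.
- lab_spoon: Steel lab spoon 170 mm long, lying loose on the table to the left. Leave alone.
- dish: White ceramic dish, 90 mm diameter, 30 mm high, loose on the table to the right. Origin: centre of its underside. Leave alone.
Not all that is in view belongs to the job. What is meant by the plate is not pink, and is the smaller of those in its own colour.

How it is judged:
At the end, for the whole second after the job is handed in: Both holes are over their pins (centres within 4 mm horizontally), both less than 2 mm above the deck, the plate flat within 0.015 rad and at rest; the vials, beaker, bottle, spoon and dish are within 20 mm of where they started, the standing ones upright within 0.2 rad (horizontal distance between hole_left and pin_left below 0.004 m and horizontal distance between hole_right and pin_right below 0.004 m and z of each of hole_left, hole_right in the frame of shaker below 0.082 m and angle between plate's own z axis and vertical below 0.015 rad and linear speed of plate below 0.01 m/s and distance of each of vial_amber, vial_clear, beaker, reagent_bottle, lab_spoon, dish from where it was at the start of the episode below 0.02 m and angle between each of vial_amber, vial_clear, beaker, reagent_bottle, dish's own z axis and vertical below 0.2 rad); the robot touches nothing.
It fails at once if the plate is lifted: its centre more than 20 mm above the deck (z of plate in the frame of shaker above 0.1 m).
It fails at once if the plate is tipped by more than 0.25 rad (angle between plate's own z axis and vertical above 0.25 rad).
It fails at once if the red knob is touched (contact force between anything else and knob above 0.5 N).
It fails at once if a vial or another bystander is moved by more than 20 mm (distance of any of vial_amber, vial_clear, beaker, reagent_bottle, lab_spoon, dish from where it was at the start of the episode above 0.02 m).
It fails at once if a standing bystander is tipped by more than 0.5 rad (angle between any of vial_amber, vial_clear, beaker, reagent_bottle, dish's own z axis and vertical above 0.5 rad).
It also fails if it takes over 45 s, if anything falls off the work surface, if the arm or the gripper's body presses on something with over 40 N, if the wrist force passes 120 N, or if a joint passes its speed limit or range.

## Working session

There is one attempt and no reset: what is moved stays moved. The work goes in short steps, Python scripts to look and compute and a tool call to move; the robot and the scene stay as the last step left them, time stands still between calls to the robot, and variables do not carry over. Pictures are saved under pics/ and viewed, about 8 in all and at most 12, crops included, and the job is handed in when it is done.

Besides the shell and the picture viewer there is one more tool, called after ">>>" in YAML: its name, and indented under it one key for each argument. step_arm: Moves the arm, as the interface text tells. Its arguments: {"type":"object","properties":{"motion":{"type":"array","items":{"type":"array","items":{"type":"number"}}}},"required":["motion"]}

```bash
mkdir -p pics; ls
python3 - <<'E'
from bench import ctrl
import cv2,numpy as np
o=ctrl.get_obs();print(o)
for n in ["scene","top"]:
    p,d=ctrl.camera(n);cv2.imwrite(f"pics/{n}0.png",cv2.cvtColor(p,cv2.COLOR_RGB2BGR));np.save(f"pics/{n}0.npy",d)
    i=ctrl.camera_info(n);print(n,i)
print(ctrl.camera_info("wrist"))
E
```

```text
pics
{'time_s': 0.0, 'q': array([-1.53830254e+00,  1.81544271e-01,  1.60800378e+00,  3.83593214e-05,
        1.35376070e+00, -2.06298165e-01]), 'dq': array([ 0.00276992,  0.00095133,  0.00077222,  0.00100001, -0.0003409 ,
       -0.00072524]), 'joint_efforts': array([-8.14887767e-05, -4.44873190e+01, -3.51338518e+01, -2.49182658e-04,
        9.08840244e-03,  1.66622156e-07]), 'eef_pos': array([ 0.13601629, -0.55812943,  0.23038436]), 'eef_rot': array([ 0.08361902,  0.70213866,  0.08482561, -0.70200696]), 'wrist_force': array([-0.03924704, -0.01553898, -0.8513464 ]), 'torque': array([ 0.01709268, -0.00606432, -0.01872666]), 'opening': 1.0014554485288443}
scene {'fx': 423.0919483986562, 'fy': 423.0919483986562, 'cx': 279.0848930268988, 'cy': 207.85675257976226, 'T': array([[-0.04160093,  0.73572675, -0.67599963,  1.15703071],
       [ 0.99912994,  0.03263462, -0.02596831,  0.02299496],
       [ 0.00295541, -0.67649178, -0.73644426,  0.89698272],
       [ 0.        ,  0.        ,  0.        ,  1.        ]])}
top {'fx': 519.5078565619403, 'fy': 519.5078565619403, 'cx': 274.60509141963564, 'cy': 212.61017552188892, 'T': array([[ 0.00520032, -0.99511604,  0.09857501,  0.25143059],
       [-0.99997023, -0.004613  ,  0.00618505, -0.02040224],
       [-0.00570012, -0.09860424, -0.9951104 ,  1.7232149 ],
       [ 0.        ,  0.        ,  0.        ,  1.        ]])}
{'fx': 325.19226210127806, 'fy': 325.19226210127806, 'cx': 279.3496094569509, 'cy': 206.57321378278593, 'hand_eye': array([[-5.44338112e-04, -3.23260151e-01,  9.46309980e-01,
        -1.43763595e-01],
       [ 9.99999824e-01,  4.87279936e-05,  5.91867196e-04,
        -7.08885166e-04],
       [-2.37438866e-04,  9.46310135e-01,  3.23260067e-01,
        -8.30515105e-02],
       [ 0.00000000e+00,  0.00000000e+00,  0.00000000e+00,
         1.00000000e+00]])}
```

View pics/top0.png

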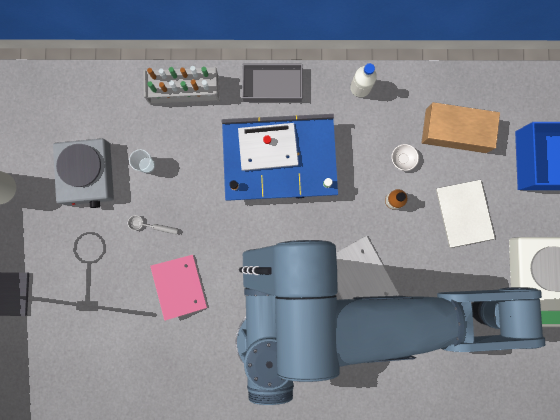

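View pics/scene0.png

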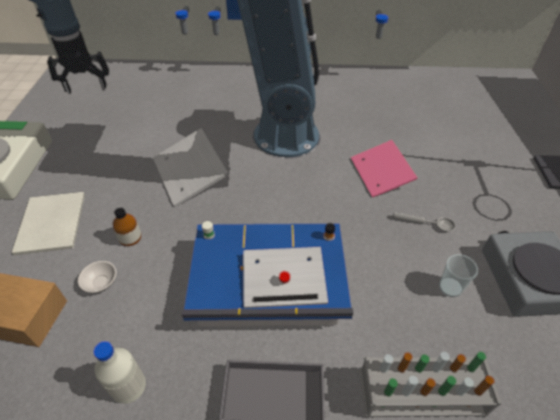

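The plate candidates in the top view are the white plate with red knob on the shaker (268,147), the larger grey-white plate on the table (365,265), and the pink plate (180,287). Only the first is on the shaker, carries the knob and is the smaller non-pink one. I'll measure it and check a crop.

```bash
cat > h.py <<'E'
from bench import ctrl
import cv2,numpy as np
from scipy.spatial.transform import Rotation as R
def ray(i,uv,z):
    uv=np.atleast_2d(uv).astype(float);z=np.broadcast_to(z,len(uv))
    d=np.c_[(uv[:,0]-i["cx"])/i["fx"],(uv[:,1]-i["cy"])/i["fy"],np.ones(len(uv))]@i["T"][:3,:3].T
    o=i["T"][:3,3];return o+d*((z-o[2])/d[:,2])[:,None]
def masks(p):
    h=cv2.cvtColor(p,cv2.COLOR_RGB2HSV);H,S,V=[h[...,k].astype(int) for k in range(3)]
    return dict(blue=(abs(H-112)<12)&(S>140)&(V>60),white=(S<45)&(V>165),red=((H<6)|(H>174))&(S>150)&(V>90),yel=(abs(H-25)<9)&(S>60)&(V>110))
def comps(m,box):
    x0,y0,x1,y1=box;mm=np.zeros(m.shape,np.uint8);mm[y0:y1,x0:x1]=m[y0:y1,x0:x1]
    n,l,s,c=cv2.connectedComponentsWithStats(mm);return [(s[k][4],c[k].round(2),(l==k)) for k in np.argsort(-s[:,4]) if k>0]
E
python3 - <<'E'
from h import *
np.set_printoptions(precision=4,suppress=True)
boxes=dict(top=(215,105,345,210),scene=(170,210,365,325))
for n in boxes:
    i=ctrl.camera_info(n);p=cv2.imread(f"pics/{n}0.png")[...,::-1].copy();d=np.load(f"pics/{n}0.npy")
    m=masks(p)
    for k,z in dict(blue=.08,white=.1,red=.125,yel=.08).items():
        for a,c,mm in comps(m[k],boxes[n])[:6]:
            if a<3: continue
            print(n,k,a,c,ray(i,c,z)[0],end=' ')
            if a>1000 :
                pts=cv2.convexHull(np.argwhere(mm)[:,::-1].astype(np.float32));q=cv2.approxPolyDP(pts,8,True)[:,0]
                print('poly',q.tolist(),ray(i,q,z)[:,:2].tolist())
            else: print()
    x0,y0,x1,y1=boxes[n];cr=cv2.resize(p[y0:y1,x0:x1],None,fx=4,fy=4,interpolation=cv2.INTER_CUBIC)
    cv2.imwrite(f"pics/{n}crop.png",cr[...,::-1])
E
```

```text
top blue 5707 [284.35 163.87] [ 0.5715 -0.0406  0.08  ] poly [[337.0, 194.0], [226.0, 199.0], [223.0, 124.0], [332.0, 119.0]] [[0.4747415551507218, -0.20877542971827484], [0.4570966556628602, 0.14501850756059842], [0.7014936182636136, 0.15825673962554465], [0.7193056080593971, -0.19423811551816395]]
top blue 4 [287.5 156.5] [ 0.5955 -0.0507  0.08  ] 
top blue 3 [250. 160.] [0.5836 0.0697 0.08  ] 
top white 2046 [267.53 148.04] [0.6184 0.0133 0.1   ] poly [[297.0, 164.0], [242.0, 169.0], [238.0, 128.0], [293.0, 123.0]] [[0.5673263286157074, -0.08046638872819409], [0.5505502914547108, 0.09368131195327564], [0.6831367750413309, 0.10796780880830208], [0.7000938410066572, -0.06756791822674296]]
top white 319 [219.43 186.73] [0.4935 0.1643 0.1   ] 
top white 286 [227.79 113.98] [0.7289 0.1412 0.1   ] 
top white 215 [218.58 143.78] [0.6316 0.1692 0.1   ] 
top white 160 [247.9  205.88] [0.4331 0.0738 0.1   ] 
top white 129 [269.19 110.74] [0.74   0.0087 0.1   ] 
top red 47 [266.94 139.3 ] [0.6406 0.0148 0.125 ] 
top yel 18 [262.  187.5] [0.4946 0.0305 0.08  ] 
top yel 12 [299.  179.5] [ 0.52
[... 1110 characters left out ...]
21677679446419094]]
scene blue 17 [286.88 306.88] [0.6963 0.0231 0.08  ] 
scene white 3511 [283.83 273.55] [0.6245 0.0138 0.1   ] poly [[326.0, 301.0], [246.0, 305.0], [244.0, 252.0], [319.0, 248.0]] [[0.6899930015196971, 0.10584628615853335], [0.7068772332757108, -0.06331964603710898], [0.5688358383055137, -0.08107777630888098], [0.5494806403543001, 0.09408193341694299]]
scene white 67 [207.06 224.64] [ 0.4895 -0.1802  0.1   ] 
scene red 82 [284.11 276.55] [0.6489 0.015  0.125 ] 
scene yel 24 [243.67 237.5 ] [ 0.51   -0.0888  0.08  ] 
scene yel 21 [292.52 237.38] [0.5043 0.0314 0.08  ] 
scene yel 14 [238.93 310.86] [ 0.7103 -0.0793  0.08  ] 
scene yel 14 [296.  310.5] [0.7041 0.0429 0.08  ]
```

View pics/scenecrop.png

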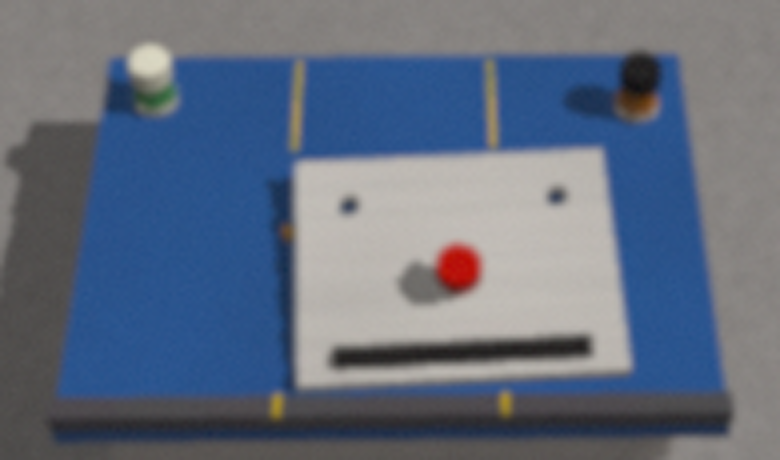

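The scene crop confirms the plate: white, red knob at (458,268), black strip, holes at (348,205) and (557,195). The right pin peeps out beside it at (287,232), so the plate must go to the rear and about 33 mm to the right. Next I fit the shaker pose and work out the approach.

```bash
cat >> h.py <<'E'
S0=np.array([.595,-.0246]);YAW=.0523
def sw(x,y): c,s=np.cos(YAW),np.sin(YAW);return S0+np.array([c*x-s*y,s*x+c*y])/1000
def ws(p): c,s=np.cos(YAW),np.sin(YAW);d=(np.atleast_2d(p)[:,:2]-S0)*1000;return np.c_[c*d[:,0]+s*d[:,1],-s*d[:,0]+c*d[:,1]].round(1)
def rel(xs,ys,z,yang):
    "tool shift mm / rotvec deg to TCP at shaker (xs,ys) mm, world z mm, tool y at angle yang (deg) in shaker frame, tool down"
    o=ctrl.get_obs();q=o["eef_rot"];C=R.from_quat(np.r_[q[1:],q[0]])
    a=np.radians(yang)+YAW;x=np.array([0,0,-1.]);y=np.array([np.cos(a),np.sin(a),0]);T=R.from_matrix(np.c_[x,y,np.cross(x,y)])
    t=np.r_[sw(xs,ys),z/1000]
    print("now shaker",ws(o["eef_pos"]),"z",(o["eef_pos"][2]*1000).round(1),"F",o["wrist_force"].round(1),"t",o["time_s"])
    print("tool axes in world\n",C.as_matrix().round(3));print("shift",(C.inv().apply(t-o["eef_pos"])*1000).round(1),"rot",np.degrees((C.inv()*T).as_rotvec()).round(2))
E
python3 - <<'E'
from h import *
T=ctrl.camera_info("top");S=ctrl.camera_info("scene")
print("corners",ws(ray(T,[[337,194],[226,199],[223,124],[332,119]],.08)).tolist(),ws(ray(S,[[198,226],[338,225]],.08)).tolist())
print("lipmarks",ws(ray(T,[[258.5,118.5],[296,116.9]],.095)).tolist(),ws(ray(S,[[238.9,310.9],[296,310.5]],.095)).tolist())
print("frontmarks",ws(ray(T,[[262,187.5],[300,190.5],[299,179.5]],.08)).tolist(),ws(ray(S,[[243.7,237.5],[292.5,237.4]],.08)).tolist())
print("pinR scene",ws(ray(S,[170+287/4,210+232/4],.086)))
print("plate top",ws(ray(T,[[297,164],[242,169]],.101)).tolist(),ws(ray(T,[[238,128],[293,123]],.088)).tolist())
print("plate scene",ws(ray(S,[[244,252],[319,248]],.101)).tolist(),ws(ray(S,[[326,301],[246,305]],.088)).tolist())
print("vials",ws(ray(S,[[170+640/4,210+65/4],[170+150/4,210+55/4]],.12)))
rel(-65,33,160,90);rel(-65,33,160,-90)
E
```

```text
corners [[-129.7, -177.6], [-128.8, 176.6], [115.9, 177.0], [115.3, -175.9]] [[-126.2, -176.5], [-126.6, 177.0]]
lipmarks [[124.2, 61.1], [123.6, -59.2]] [[120.6, -59.2], [120.8, 60.9]]
frontmarks [[-97.4, 60.3], [-112.8, -60.4], [-77.2, -59.1]] [[-88.2, -59.6], [-87.5, 60.6]]
pinR scene [[  6.1 -59.4]]
plate top [[-30.7, -54.3], [-38.4, 120.4]] [[98.2, 128.6], [106.0, -48.9]]
plate scene [[-28.3, -54.9], [-38.5, 120.8]] [[94.7, 126.9], [102.9, -45.5]]
vials [[ -89.   149.6]
 [ -99.3 -144.9]]
now shaker [[-486.3 -508.9]] z 230.5 F [-0.5  0.7 -0.3] t 0.1
tool axes in world
 [[-0.     0.236 -0.972]
 [ 0.002 -0.972 -0.236]
 [-1.    -0.002 -0.   ]]
shift [  71.3 -454.3 -514.4] rot [-1.6932e+02 -1.3000e-01 -2.0000e-02]
now shaker [[-486.3 -508.9]] z 230.5 F [-0.5  0.7 -0.3] t 0.1
tool axes in world
 [[-0.     0.236 -0.972]
 [ 0.002 -0.972 -0.236]
 [-1.    -0.002 -0.   ]]
shift [  71.3 -454.3 -514.4] rot [ 1.068e+01 -1.000e-02  9.000e-02]
```

>>> step_arm:
  motion:
    - [0,-40,-45,2,0,0,0]
    - [0,-80,-90,4,0,0,0]
    - [0,-120,-136,6,0,0,0]
    - [0,-160,-181,8,0,0,0]
    - [0,-200,-226,10.7,0,0,0]
    - [0,-240,-272,10.7,0,0,0]
    - [0,-280,-317,10.7,0,0,0]
    - [0,-320,-362,10.7,0,0,0]
    - [0,-360,-408,10.7,0,0,0]
    - [0,-400,-453,10.7,0,0,0]

```text
time_s: 1.35
eef_pos: [0.4823, -0.061, 0.2312]
eef_rot: [0.019, 0.707, 0.018, -0.707]
wrist_force: [-0.0, -1.1, 0.2]
opening: 1.002
```

```bash
python3 -c "
from h import *
rel(-65,33,130,-90)"
```

```text
now shaker [[-114.4  -30.4]] z 231.2 F [-0.  -1.1  0.2] t 1.35
tool axes in world
 [[ 0.     0.052 -0.999]
 [-0.    -0.999 -0.052]
 [-1.     0.    -0.   ]]
shift [101.2 -63.5 -49.4] rot [-0.01 -0.01 -0.01]
```

>>> step_arm:
  motion:
    - [0,-32,-25,0,0,0,0]
    - [0,-63,-50,0,0,0,0]
    - [50,-63,-50,0,0,0,0]
    - [100,-63,-50,0,0,0,0]
    - [125,-63,-50,0,0,0,0]
    - [145,-63,-50,0,0,0,0]
    - [156,-63,-50,0,0,0,0]
    - [156,-63,-50,0,0,0,0]

```text
time_s: 2.35
eef_pos: [0.5276, 0.0027, 0.0746]
eef_rot: [-0.018, -0.706, -0.019, 0.707]
wrist_force: [0.6, -0.1, -0.2]
opening: 0.999
```

Run:
```python
from h import *
rel(-65,33,74,-90)
a=ctrl.camera("scene")[0][195:335,160:370];b=ctrl.camera("wrist")[0]
a=cv2.resize(a,None,fx=3.6,fy=3.6,interpolation=cv2.INTER_CUBIC)
cv2.imwrite("pics/s1.png",a[...,::-1]);cv2.imwrite("pics/w1.png",b[...,::-1])
```

```text
now shaker [[-65.9  30.8]] z 74.6 F [ 0.6 -0.1 -0.2] t 2.35
tool axes in world
 [[-0.002  0.052 -0.999]
 [ 0.    -0.999 -0.052]
 [-1.    -0.     0.002]]
shift [ 0.6 -2.2 -0.9] rot [-0.02  0.1   0.03]
```

View pics/s1.png

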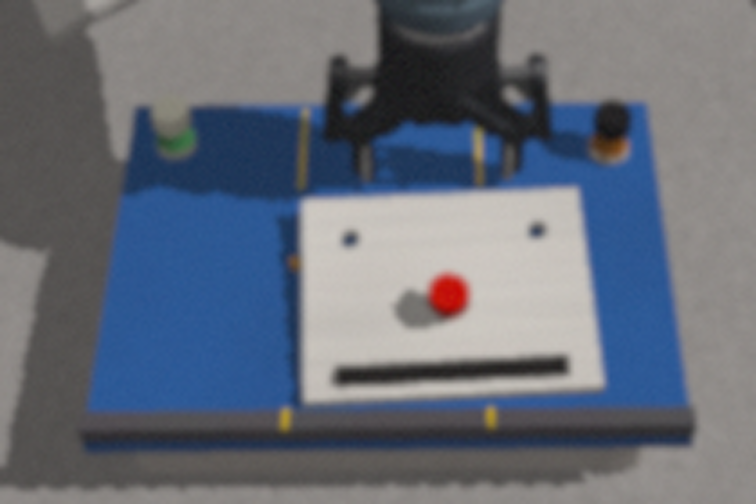

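View pics/w1.png

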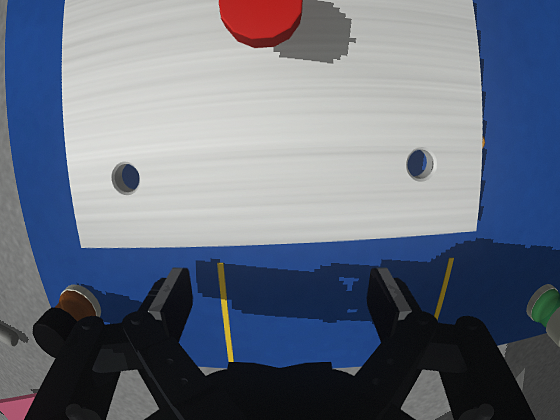

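The fingers stand clear in front of the plate edge: tips at about (365,160) and (510,160) in the scene crop, with the amber vial clear at (612,135). I lower 3 mm and push rearward.

>>> step_arm:
  motion:
    - [3,0,-5,0,0,0,0]
    - [3,0,-10,0,0,0,0]
    - [3,0,-14,0,0,0,0]
    - [3,0,-17,0,0,0,0]
    - [3,0,-20,0,0,0,0]
    - [3,0,-23,0,0,0,0]
    - [3,0,-25,0,0,0,0]
    - [3,0,-27,0,0,0,0]
    - [3,0,-28,0,0,0,0]
    - [3,0,-28,0,0,0,0]

```text
time_s: 3.7
eef_pos: [0.5563, 0.004, 0.0723]
eef_rot: [0.018, 0.707, 0.018, -0.707]
wrist_force: [-2.1, 0.3, -0.4]
opening: 0.998
```

>>> step_arm:
  motion:
    - [0,0,-1,0,0,0,0]
    - [0,0,-2,0,0,0,0]
    - [0,0,-3,0,0,0,0]
    - [0,0,-3,0,0,0,0]

```text
time_s: 4.2
eef_pos: [0.5579, 0.0041, 0.072]
eef_rot: [-0.018, -0.706, -0.018, 0.708]
wrist_force: [-6.2, -1.8, 1.5]
opening: 1.001
```

>>> step_arm:
  motion:
    - [0,0,-1,0,0,0,0]
    - [0,0,-2,0,0,0,0]
    - [0,0,-3,0,0,0,0]
    - [0,0,-3,0,0,0,0]

```text
time_s: 4.7
eef_pos: [0.558, 0.0041, 0.0716]
eef_rot: [-0.019, -0.703, -0.019, 0.71]
wrist_force: [-17.9, -3.3, 9.5]
opening: 0.999
```

Run:
```python
from h import *
rel(-65,33,74,-90)
a=ctrl.camera("scene")[0][195:335,160:370];b=ctrl.camera("wrist")[0]
a=cv2.resize(a,None,fx=3.6,fy=3.6,interpolation=cv2.INTER_CUBIC)
cv2.imwrite("pics/s2.png",a[...,::-1]);cv2.imwrite("pics/w2.png",b[...,::-1])
```

```text
now shaker [[-35.4  30.6]] z 71.6 F [-17.9  -3.3   9.5] t 4.7
tool axes in world
 [[-0.01   0.053 -0.999]
 [-0.    -0.999 -0.053]
 [-1.    -0.     0.01 ]]
shift [-2.1 -2.4 29.6] rot [0.02 0.55 0.01]
```

View pics/s2.png

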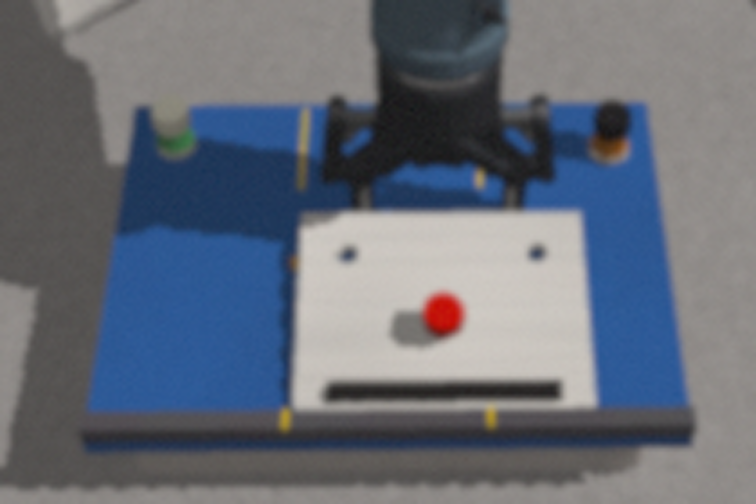

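The plate is now square against the lip: rear edge along row 408, force jumping to 18 N with no further travel. I retreat, lift and turn the hand to push from the left side.

>>> step_arm:
  motion:
    - [0,0,6,0,0,0,0]
    - [0,0,20,0,0,0,0]
    - [-50,0,25,0,0,0,0]
    - [-100,0,25,0,0,0,0]
    - [-100,0,25,0,0,0,0]

```text
time_s: 5.42
eef_pos: [0.5404, 0.0025, 0.1775]
eef_rot: [0.019, 0.711, 0.018, -0.703]
wrist_force: [0.2, -0.1, -1.0]
opening: 1.0
```

Run:
```python
from h import *
np.set_printoptions(precision=2,suppress=True)
print(ctrl.get_obs()["q"])
rel(43,155,140,0);rel(43,155,140,180)
for n,b in dict(scene=(230,225,340,325)).items():
    i=ctrl.camera_info(n);p=ctrl.camera(n)[0];m=masks(p)
    a,c,mm=comps(m["white"],b)[0];q=cv2.approxPolyDP(cv2.convexHull(np.argwhere(mm)[:,::-1].astype(np.float32)),6,True)[:,0]
    print(n,a,q.tolist(),ws(ray(i,q,.101)).tolist(),ws(ray(i,q,.088)).tolist())
    r=comps(m["red"],b)[0];print("knob",ws(ray(i,r[1],.12)))
```

```text
[-0.22  0.15  1.75  0.    1.22  1.3 ]
now shaker [[-53.1  29.9]] z 177.5 F [ 0.2 -0.1 -1. ] t 5.425
tool axes in world
 [[ 0.01  0.05 -1.  ]
 [-0.   -1.   -0.05]
 [-1.    0.   -0.01]]
shift [  38.2 -125.2  -95.7] rot [-90.    -0.35  -0.59]
now shaker [[-53.1  29.9]] z 177.5 F [ 0.2 -0.1 -1. ] t 5.425
tool axes in world
 [[ 0.01  0.05 -1.  ]
 [-0.   -1.   -0.05]
 [-1.    0.   -0.01]]
shift [  38.2 -125.2  -95.7] rot [90.   -0.59  0.35]
scene 3537 [[325.0, 306.0], [242.0, 307.0], [244.0, 254.0], [320.0, 254.0]] [[114.1, 122.0], [114.9, -52.6], [-22.6, -54.7], [-21.1, 121.8]] [[106.8, 123.7], [107.6, -53.8], [-32.2, -55.9], [-30.6, 123.5]]
knob [[66.2 33.3]]
```

>>> step_arm:
  motion:
    - [0,-20,-12,-10,0,0,0]
    - [0,-40,-24,-20,0,0,0]
    - [0,-60,-36,-30,0,0,0]
    - [0,-80,-48,-40,0,0,0]
    - [0,-100,-60,-50,0,0,0]
    - [0,-115,-75,-60,0,0,0]
    - [0,-125,-90,-70,0,0,0]
    - [0,-126,-96,-80,0,0,0]
    - [0,-126,-96,-90,0,0,0]
    - [0,-126,-96,-90,0,0,0]

```text
time_s: 6.72
eef_pos: [0.6256, 0.1339, 0.1705]
eef_rot: [0.512, 0.487, 0.513, -0.488]
wrist_force: [0.4, 0.3, -0.1]
opening: 1.004
```

```bash
python3 -c "
from h import *
rel(43,155,71,0)"
```

```text
now shaker [[ 38.8 156.7]] z 170.5 F [ 0.4  0.3 -0.1] t 6.725
tool axes in world
 [[-0.002  0.999  0.051]
 [ 0.     0.051 -0.999]
 [-1.    -0.002 -0.   ]]
shift [99.4  4.5  1.7] rot [-0.1  -0.01  0.14]
```

>>> step_arm:
  motion:
    - [40,4,1,0,0,0,0]
    - [75,4,2,0,0,0,0]
    - [92,4,2,0,0,0,0]
    - [99,4,2,0,0,0,0]
    - [99,4,8,0,0,0,0]
    - [99,4,14,0,0,0,0]
    - [99,4,19,0,0,0,0]
    - [99,4,24,0,0,0,0]
    - [99,4,28,0,0,0,0]
    - [99,4,32,0,0,0,0]

```text
time_s: 7.98
eef_pos: [0.6324, 0.1028, 0.0739]
eef_rot: [0.513, 0.487, 0.513, -0.486]
wrist_force: [-1.4, 5.1, 4.2]
opening: 0.998
```

```bash
python3 -c "
from h import *
rel(43,101,71,0)
a=ctrl.camera('scene')[0][195:335,160:370];
a=cv2.resize(a,None,fx=3.6,fy=3.6,interpolation=cv2.INTER_CUBIC)
cv2.imwrite('pics/s3.png',a[...,::-1])"
```

```text
now shaker [[ 44.  125.3]] z 73.9 F [-1.4  5.1  4.2] t 7.975
tool axes in world
 [[ 0.001  0.999  0.052]
 [ 0.001  0.052 -0.999]
 [-1.     0.001 -0.001]]
shift [ 2.8 -1.  24.3] rot [-0.01 -0.07 -0.04]
```

View pics/s3.png

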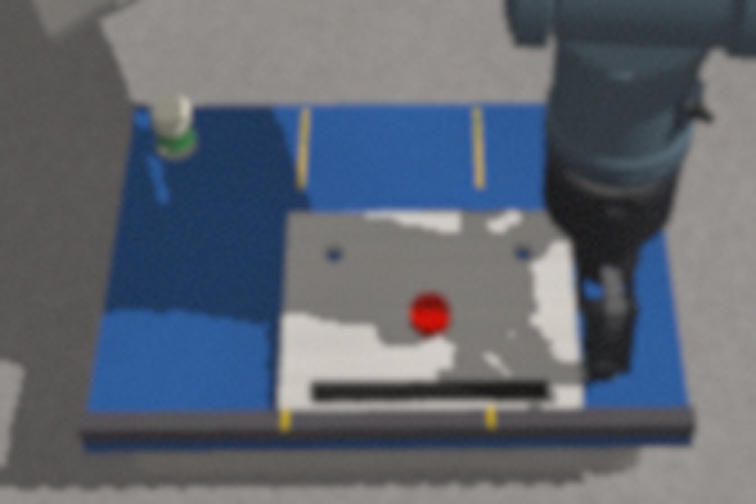

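The plate moves right and stays square against the lip (front-left corner now near (573,225)). I continue, a little lower.

>>> step_arm:
  motion:
    - [1.5,0,2,0,0,0,0]
    - [1.5,0,4,0,0,0,0]
    - [1.5,0,6,0,0,0,0]
    - [1.5,0,8,0,0,0,0]
    - [1.5,0,10,0,0,0,0]
    - [1.5,0,12,0,0,0,0]
    - [1.5,0,14,0,0,0,0]
    - [1.5,0,16,0,0,0,0]
    - [1.5,0,16,0,0,0,0]

```text
time_s: 9.15
eef_pos: [0.6329, 0.0858, 0.0716]
eef_rot: [0.513, 0.487, 0.513, -0.487]
wrist_force: [0.3, 2.7, 1.2]
opening: 0.999
```

```bash
python3 -c "
from h import *
rel(43,101,71,0)
a=ctrl.camera('scene')[0][195:335,160:370];
a=cv2.resize(a,None,fx=3.6,fy=3.6,interpolation=cv2.INTER_CUBIC)
b=cv2.resize(ctrl.camera('wrist')[0],(672,504))
cv2.imwrite('pics/s4.png',a[...,::-1]);cv2.imwrite('pics/w4.png',b[...,::-1])"
```

```text
now shaker [[ 43.6 108.2]] z 71.6 F [0.3 2.7 1.2] t 9.15
tool axes in world
 [[-0.     0.999  0.052]
 [-0.     0.052 -0.999]
 [-1.    -0.     0.   ]]
shift [ 0.6 -0.6  7.2] rot [-0.02  0.02  0.02]
```

View pics/w4.png

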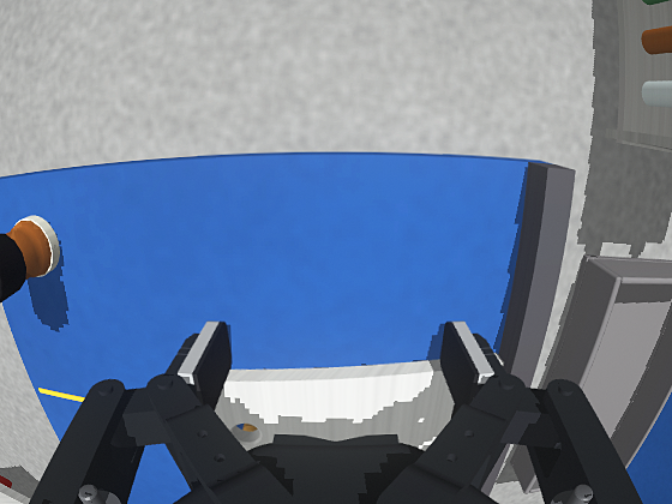

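The left hole at (245,430) already shows brass at its edge, so the pin is nearly in line. About 7 mm to go.

>>> step_arm:
  motion:
    - [0,0,1,0,0,0,0]
    - [0,0,2,0,0,0,0]
    - [0,0,3,0,0,0,0]
    - [0,0,4,0,0,0,0]
    - [0,0,5,0,0,0,0]
    - [0,0,5,0,0,0,0]

```text
time_s: 10.0
eef_pos: [0.6331, 0.0808, 0.0716]
eef_rot: [0.513, 0.487, 0.513, -0.487]
wrist_force: [-0.6, 0.2, -0.3]
opening: 1.003
```

>>> step_arm:
  motion:
    - [0,0,0.5,0,0,0,0]
    - [0,0,1,0,0,0,0]
    - [0,0,1.5,0,0,0,0]
    - [0,0,1.5,0,0,0,0]

```text
time_s: 10.5
eef_pos: [0.6334, 0.0798, 0.0718]
eef_rot: [0.513, 0.487, 0.513, -0.487]
wrist_force: [-0.1, 2.2, -1.3]
opening: 0.998
```

```bash
python3 -c "
from h import *
rel(43,101,71,0)
a=ctrl.camera('scene')[0][195:335,160:370];
a=cv2.resize(a,None,fx=3.6,fy=3.6,interpolation=cv2.INTER_CUBIC)
b=ctrl.camera('wrist')[0]
a=np.vstack([a[:,:560][:300],b[270:420]])
cv2.imwrite('pics/s5.png',a[...,::-1])"
```

```text
now shaker [[ 43.8 102.2]] z 71.8 F [-0.1  2.2 -1.3] t 10.5
tool axes in world
 [[ 0.     0.999  0.052]
 [ 0.     0.052 -0.999]
 [-1.     0.    -0.   ]]
shift [ 0.8 -0.8  1.2] rot [-0.01 -0.   -0.  ]
```

View pics/s5.png

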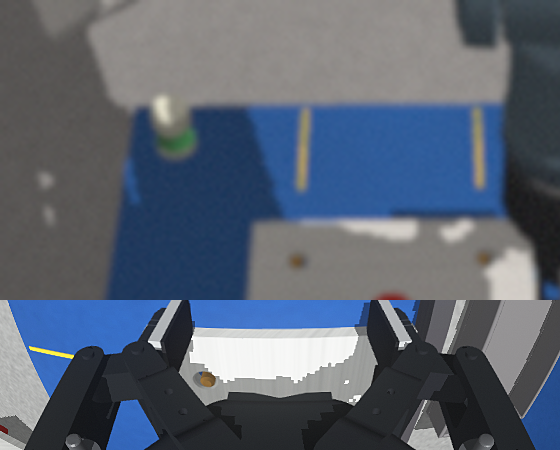

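Brass shows in both holes and the front edge has gone from row 210 to about 222, so the plate appears to have dropped. I back off to check.

>>> step_arm:
  motion:
    - [0,0,-8,0,0,0,0]
    - [0,0,-25,0,0,0,0]
    - [-40,0,-35,0,0,0,0]
    - [-90,-10,-50,0,0,0,0]
    - [-120,-40,-90,0,0,0,0]
    - [-140,-80,-130,0,0,0,0]
    - [-140,-120,-160,0,0,0,0]
    - [-140,-120,-160,0,0,0,0]

```text
time_s: 11.6
eef_pos: [0.5024, 0.2361, 0.2124]
eef_rot: [0.514, 0.486, 0.514, -0.486]
wrist_force: [1.4, 0.6, 0.8]
opening: 0.999
```

Run:
```python
from h import *
np.set_printoptions(precision=2,suppress=True)
rel(43,101,71,0)
for n,b in dict(scene=(215,225,340,325),top=(232,112,325,180)).items():
    i=ctrl.camera_info(n);p,d=ctrl.camera(n);m=masks(p)
    a,c,mm=comps(m["white"],b)[0];q=cv2.approxPolyDP(cv2.convexHull(np.argwhere(mm)[:,::-1].astype(np.float32)),6,True)[:,0]
    print(n,a,ws(ray(i,q,.088)).tolist())
    r=comps(m["red"],b)[0];print("knob",ws(ray(i,r[1],.107)))
    # depth -> plane of plate top
    v,u=np.where(cv2.erode(mm.astype(np.uint8),np.ones((5,5)))>0);z=d[v,u]
    P=np.c_[(u-i["cx"])/i["fx"]*z,(v-i["cy"])/i["fy"]*z,z]@i["T"][:3,:3].T+i["T"][:3,3]
    xy=ws(P);A=np.c_[xy,np.ones(len(xy))];s,*_=np.linalg.lstsq(A,P[:,2]*1000,rcond=None);print("plane slope x,y,z0 mm",s)
    if n=="scene":cv2.imwrite("pics/s6.png",cv2.resize(p[195:335,160:370],None,fx=3.6,fy=3.6,interpolation=cv2.INTER_CUBIC)[...,::-1])
```

```text
now shaker [[-78.9 265.2]] z 212.4 F [1.4 0.6 0.8] t 11.6
tool axes in world
 [[ 0.    1.    0.06]
 [ 0.    0.06 -1.  ]
 [-1.    0.   -0.  ]]
shift [141.3 121.2 164.8] rot [ 0.25 -0.03 -0.  ]
scene 3384 [[108.9, 91.5], [109.7, -83.5], [-23.7, -86.0], [-25.1, 90.1]]
knob [[58.2  1.8]]
plane slope x,y,z0 mm [ 0.98 -0.02 56.47]
top 2090 [[-20.1, -87.3], [-24.6, 88.7], [112.9, 92.5], [114.1, -84.8]]
knob [[61.2  1.7]]
plane slope x,y,z0 mm [ -1.99   0.06 160.35]
```

View pics/s6.png

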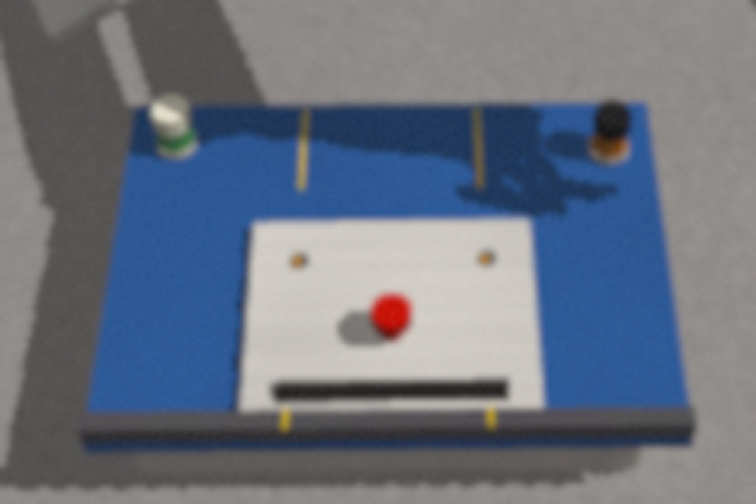

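Both holes show brass tips near (299,261) and (487,258), and the front edge reads the right position only if the plate top is at the seated height. Raw depth noise spoiled the plane fit, so I redo it in inverse depth.

Run:
```python
from h import *
np.set_printoptions(precision=3,suppress=True)
for n,b in dict(scene=(215,225,340,325),top=(232,112,325,180)).items():
    i=ctrl.camera_info(n);fr=[ctrl.camera(n) for _ in range(4)];p=fr[0][0];d=np.median([f[1] for f in fr],0);m=masks(p)
    bb=(170,220,365,325) if n=="scene" else (215,105,345,210)
    for k,bx in (("white",b),("blue",bb)):
        mm=comps(m[k],bx)[0][2]
        v,u=np.where((cv2.erode(mm.astype(np.uint8),np.ones((5,5)))>0)&(d>0));w=1/d[v,u];A=np.c_[u,v,np.ones(len(u))]
        ok=np.ones(len(u),bool)
        for _ in range(4): s=np.linalg.lstsq(A[ok],w[ok],rcond=None)[0];e=w-A@s;ok=abs(e)<3*1.48*np.median(abs(e))+1e-9
        nrm=np.array([s[0]*i["fx"],s[1]*i["fy"],s[0]*i["cx"]+s[1]*i["cy"]+s[2]])  # n.X=1
        W=i["T"][:3,:3]@nrm;h=(1+W@i["T"][:3,3])
        q=np.array([sw(*t) for t in ((7,60),(7,-60),(100,60),(100,-60))])
        print(n,k,ok.sum(),"resid mm",(e[ok].std()*np.median(d[v,u])**2*1e3).round(2),"tilt xy",-W[:2]/W[2],"z at holes/rear",(h-q@W[:2])/W[2]*1000)
o=ctrl.get_obs();q=o["eef_rot"];C=R.from_quat(np.r_[q[1:],q[0]])
```

```text
scene white 2542 resid mm 0.91 tilt xy [ 0. -0.] z at holes/rear [89.293 89.332 89.322 89.362]
scene blue 6028 resid mm 0.96 tilt xy [-0. -0.] z at holes/rear [81.321 81.335 81.302 81.317]
top white 1360 resid mm 2.07 tilt xy [-0.  0.] z at holes/rear [89.163 89.143 89.14  89.12 ]
top blue 4346 resid mm 2.1 tilt xy [0. 0.] z at holes/rear [81.14  81.101 81.181 81.142]
```

>>> step_arm:
  motion:
    - [-20,15,20,0,0,0,0]
    - [-40,30,50,0,0,0,0]
    - [-40,30,90,0,0,0,0]
    - [-40,30,130,0,0,0,0]
    - [-40,30,150,0,0,0,0]
    - [-40,30,150,0,0,0,0]

```text
time_s: 12.85
eef_pos: [0.5431, 0.0841, 0.2517]
eef_rot: [0.512, 0.487, 0.512, -0.487]
wrist_force: [0.2, -0.4, 0.6]
opening: 1.002
```

```bash
python3 -c "
from h import *
rel(43,101,71,0)
b=ctrl.camera('wrist')[0];cv2.imwrite('pics/w7.png',b[...,::-1])"
```

```text
now shaker [[-46.1 111.2]] z 251.7 F [ 0.2 -0.4  0.6] t 12.85
tool axes in world
 [[-0.     0.999  0.05 ]
 [ 0.     0.05  -0.999]
 [-1.    -0.    -0.   ]]
shift [180.7  89.2  10. ] rot [-0.16 -0.02  0.01]
```

View pics/w7.png

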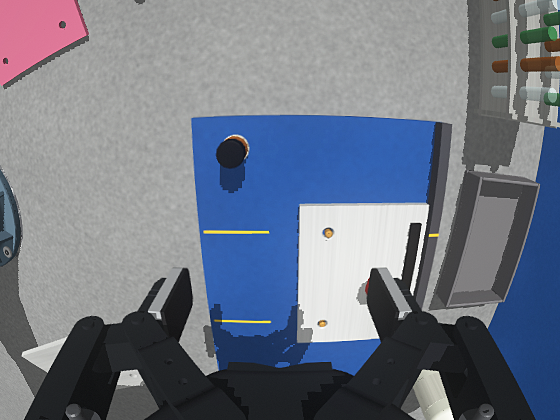

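The plate top lies flat, 8.0 mm above the deck in both views, and both pins stand in their holes at (328,233) and (322,323). The hand is clear, so I hand in.

```bash
python3 -c "
from bench import ctrl
print(ctrl.hand_in())"
```

```text
the job is handed in; nothing more can be done
None
```

The plate is seated on both pins and lies flat on the deck. I handed the job in at about 13 s of the 45 s allowed.

I pushed the front edge with both open fingertips until the plate was square against the rear lip. Then I pushed the left edge about 33 mm to the right until the holes dropped over the pins, and took the hand away.

**Last checks:**
- **Height and tilt:** the depth fits from the scene and top cameras put the plate's top 8.0 mm above the deck, with under 0.001 rad of tilt.
- **Holes:** the scene and wrist pictures show brass pins inside both holes.
- **Hand:** it was well clear of everything, with wrist force near zero.
- **Bystanders:** the two vials look unmoved. I did not measure the beaker, bottle, spoon or dish again, but the hand never went near them.

**Checks that failed or disagreed:**
- My first plane fit on the raw depth gave nonsense slopes because of noise, so I redid it in inverse depth.
- The top-view corners suggest a yaw of up to about 0.025 rad, where the scene view gives about 0.006 to 0.008 rad. Even the larger value is within the play of the holes.

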